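Close a ratchet bench gauge on a machined link

TASK

Take the machined link that has one large and one small eye and lay it level on the bench gauge with its large eye centred on the round anvil and its small eye on the rest, and let go of it. Then turn the gauge's knurled ratchet knob clockwise (seen from above) until the spindle comes down tight on the eye and the ratchet gives its first click; stop at that one click and let go, leaving the link clamped. Do not disturb the other links or anything else on the desk.

Things in the scene. Friction and masses are not known exactly. Their poses are not given: they have to be found in the camera images.
- link_mid (a point): the link to measure: loose, aluminium, 160 g, lying flat, an eye (disc) at each end, centres 110 mm apart, both 20 mm thick; large eye 34 mm, small eye 22 mm in diameter; straight shank 14 mm wide, 12 mm thick, its underside 4 mm above the eyes'. The point is midway between the eyes, 10 mm above the underside; x points along the shank to the large eye, z up
- link_big (a point): centre of that link's large eye, half-way up (55 mm from link_mid along x, 10 mm above the underside)
- link_twin_big_mid (a point): bystander: like link, but both eyes are 34 mm; point midway between them, 10 mm up, x along the shank
- link_twin_small_mid (a point): bystander: like link, but both eyes are 22 mm; point midway between them, 10 mm up, x along the shank
- anvil (a point): fixed bench gauge, dark cast iron, C-shaped frame: the point is the centre of its round anvil's flat top (32 mm in diameter, 60 mm above the desk), on the spindle's axis. z up, x from the open throat to the column. Base plate x -143 to +107, y +-50 mm, top 28 mm above the desk; column x +60 to +100, y +-22 mm, 170 mm high
- rest (a point): centre of the flat top (22 x 30 mm, 60 mm above the desk) of the gauge's rest, 110 mm from the anvil along the anvil's -x: the small eye lies here when the large eye is on the anvil
- head (a point): centre of the underside of the gauge's head, 136 mm above the desk, over the anvil: 42 mm in diameter, 34 mm high, with a 20 mm sleeve below it down to 124 mm and the 14 mm spindle below that. It leaves room for a gripper's body beside it if the link is held by its shank 60 to 80 mm from the large eye's centre
- spindle_tip (a point): centre of the spindle's flat lower end (14 mm in diameter), on the anvil axis; at the start it is 27 to 31 mm above the anvil's top
- surface_gauge: bystander, fixed: slim scribing stand, round base 52 mm in diameter, 10 mm post 218 mm high, a thin scriber reaching 50 mm from the post to its -x at 150 mm height; origin at the centre of its underside
- knob_grip (a point): the ratchet knob on top of the head: knurled steel cylinder, 34 mm in diameter, 38 mm high, axis upright over the anvil; it stays at one height, top 220 mm above the desk. The point is on its axis, 203 mm above the desk, 25 mm above the collar below it (48 mm in diameter). Dark lines on the knob's top and the collar are in line before the first click, 40 degrees apart after it
- collar (a joint): turn of the collar, which drives the spindle down without turning it: rad, growing clockwise seen from above; the spindle tip is 35 mm minus 3 mm per rad above the anvil's top, so it meets a 20 mm thick eye at about 5.0, gives up to 0.35 more as it tightens and springs back some after the click. Starts between 1.3 and 2.7. Turns at about 0.07 N m and stays where it is left
- ratchet (a joint): turn of the knob against the collar, rad, growing clockwise: 0 to 0.06 while both turn together; once the spindle is tight the torque at the knob rises to 0.15 N m at 0.17, falls to nothing at 0.35, and from there the ratchet snaps on by itself, also when let go, to rest at 0.70: one click. Further clicks rest at 1.40 and 2.09 and take the same torque
- vblock: bystander: dark steel V-block 60 x 50 x 40 mm; origin at the centre of its underside
- flange_ring: bystander: steel ring 72 mm in diameter, 45 mm high; origin at the centre of its underside
- mug: bystander: white mug 80 mm in diameter, 90 mm high, handle at its +y; origin at the centre of its underside
- setting_disc: bystander: steel cylinder 40 mm in diameter, 30 mm high; origin at the centre of its underside
Mind the look-alikes: they are no part of the job. Leave any brown, orange or purple look-alike of the part that bears link_mid alone.

How it is judged:
By the outcome, as a careful person would: the job done as asked, in the order asked, and still so for the second after the job is handed in, with the robot touching nothing.
It also fails if it takes over 72 s, if anything falls off the work surface, if the arm or the gripper's body presses on something with over 40 N, if the wrist force passes 120 N, or if a joint passes its speed limit or range.

ROBOT

A 6-joint arm with a two-finger parallel gripper is mounted at the origin on the work surface. World frame = base frame: x ahead of the robot, y to its left, z up, the work surface at z = 0. Lengths are in mm, angles in rad, forces in N, time in s.
With the tool pointing down it reaches from about 275 to 825 mm from the base axis. Payload 5.2 kg.
Tool frame: the origin (TCP) lies at the very end of the fingers, on their centre line; the grasp point (between the pads) lies 19 mm behind it; z points along the fingers, y is the direction in which the jaws open and shut (so a half turn about z gives the same grasp; the last joint's range is limited). The gripper opens to 93 mm and grips with 3 to 60 N. Pads are 15 mm wide; open, the fingers measure 128 mm over their backs; the gripper's body (75 mm by 188 mm) begins 65 mm behind the grasp point.
Start: joints at [-1.54, 0.259, 1.535, -0, 1.348, -0.203], TCP at [127.443, -535.036, 218.653] pointing down, gripper open.
Joint ranges: [-3.14, 3.14], [-0.91, 2.08], [0.19, 2.58], [-1.22, 4.36], [0.22, 2.71], [-3.12, 3.12]. Speed limits (rad/s): [2.57, 2.57, 3.14, 3.14, 3.14, 3.14].

INTERFACE

Orientations are given as [roll, pitch, yaw] about the fixed x, y, z axes, in that order (R = Rz(yaw) Ry(pitch) Rx(roll)).
In Python, from bench import robot gives the robot as it stands. The module is installed in compiled form; this text tells all that it offers. Calls block until the motion is done:
- robot.move_ptp(position, orientation): joint-space move of the TCP to a pose.
- robot.move_linear(position, ori=None, speed=150, f_stop=None): straight line of the TCP; ori=None keeps the orientation; speed is the mean speed in mm/s. With f_stop (N) it stops when the force on the tool has changed by that much, and returns True; else False.
- robot.move_j(angles): joint-space move.
- robot.move_gripper(opening): opening from 0.0 (shut) to 1.0 (fully open); the grip force is fixed at half the most; returns when the fingers have stopped.
- robot.sleep(seconds).
- robot.inverse_kinematics(position, orientation): joint angles nearest the present ones, or None.
- robot.get_image(name): name is "scene" or "side" or "wrist"; returns a dict with "img" (420x560x3 uint8, blue, green, red), "fovy" (degrees; the focal length in pixels is half the picture's height over the tangent of half this angle, whatever the lens; pixels are square), "cx", "cy" (the principal point, pixels), "eye" and "orientation" of the camera in the world. Camera axes: x right, y down, z forward; pixel columns grow to the right and rows downward; lengths in mm; the calibration is good to about 2 mm. A picture is of the moment at which its call begins. There is no depth.
A pose or a line that the arm cannot do raises robot.MotionError and nothing moves.
- robot.hand_in(): hands the job in, once; it reports no verdict.
Readings, each from a call of its own:
- robot.current_t(): time.
- robot.current_qpos(): joint angles.
- robot.current_joint_vel(): joint speeds.
- robot.current_joint_efforts(): joint torques, N m.
- robot.current_tcp_pos(): TCP position.
- robot.current_eef_rot(): TCP orientation.
- robot.current_contact_force(): force on the tool from outside, world axes, zero at the start.
- robot.current_ft_torque(): the same for the moment, N m.
- robot.current_gripper_width(): opening from 0.0 (shut) to 1.0 (fully open).
Only numpy, scipy, OpenCV 4.12 (cv2) and the standard library are available. Lean on these libraries where they do the work, as an engineer would, in place of code of your own. Each camera call takes 0.05 s, during which the arm holds its last target.

## Working session

There is one attempt and no reset: what is moved stays moved. The work goes in short steps, each a Python script; the robot and the scene stay as the last script left them, time stands still between calls to the robot, and variables do not carry over. Pictures are saved under pics/ and viewed, and the job is handed in when it is done.

```bash
mkdir -p pics; ls; python3 - <<'E'
from bench import robot
import cv2
print(robot.current_t(),robot.current_tcp_pos(),robot.current_eef_rot())
for n in ("scene","side","wrist"):
    d=robot.get_image(n); cv2.imwrite(f"pics/{n}0.png",d["img"]); print(n,{k:v for k,v in d.items() if k!="img"})
print(robot.current_t())
E
```

```text
pics
0.0 [ 127.4148391  -534.47970833  217.82343393] [-3.13978811e+00 -3.76277893e-04  2.33783956e-01]
scene {'fovy': 43.035594857240014, 'cx': 279.9448211616196, 'cy': 202.94457539935533, 'eye': array([1252.99176606,  223.56314259, 1376.90233968]), 'orientation': array([-2.56125339,  0.00935526,  1.88792635])}
side {'fovy': 53.18250829482884, 'cx': 271.9979659903854, 'cy': 206.53729660169546, 'eye': array([  454.52341971, -1093.26588269,   738.21933017]), 'orientation': array([-2.0984962 , -0.01529708, -0.00532002])}
wrist {'fovy': 59.25333598255682, 'cx': 273.66876674657834, 'cy': 206.9153558949729, 'eye': array([ 199.21166868, -517.51281313,  384.41163153]), 'orientation': array([ 2.87217572e+00,  2.32946000e-03, -1.33668622e+00])}
0.15
```

View pics/scene0.png

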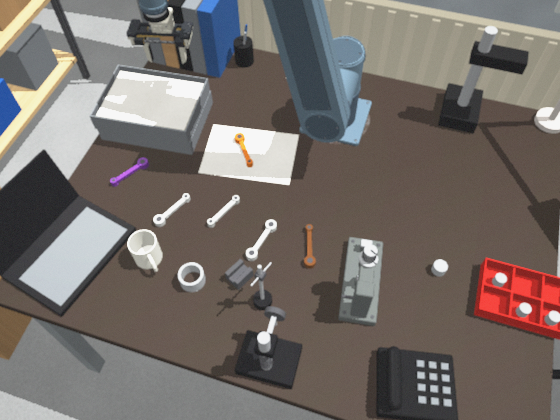

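View pics/side0.png

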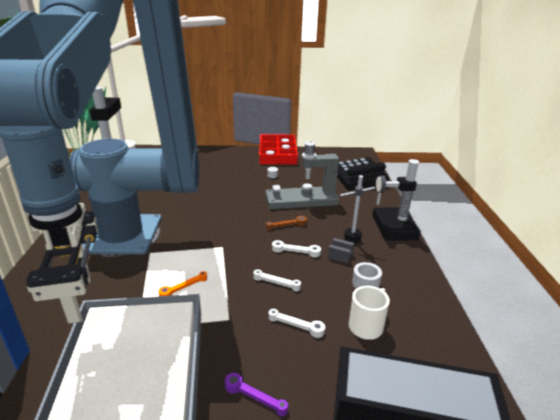

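View pics/wrist0.png

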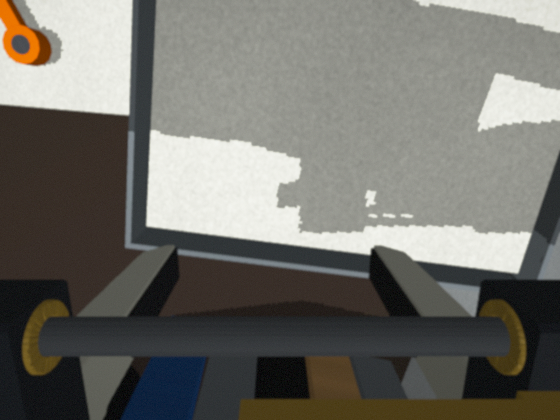

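The scene view shows three aluminium links, at about (172,210), (224,211) and (261,240), and the gauge at (360,280). The first looks to have one larger eye, at (160,217). I'll zoom in and measure.

```bash
cat > h.py <<'E'
import numpy as np, cv2
from scipy.spatial.transform import Rotation as R
def cam(d):
    f=210/np.tan(np.radians(d["fovy"])/2)
    return f,d["cx"],d["cy"],np.array(d["eye"]),R.from_euler("xyz",d["orientation"]).as_matrix()
def ray(d,u,v):
    f,cx,cy,e,M=cam(d); r=M@np.array([(u-cx)/f,(v-cy)/f,1]); return e,r/np.linalg.norm(r)
def onz(d,u,v,z):
    e,r=ray(d,u,v); return e+r*(z-e[2])/r[2]
def proj(d,p):
    f,cx,cy,e,M=cam(d); q=M.T@(np.asarray(p,float)-e); return np.array([cx+f*q[0]/q[2],cy+f*q[1]/q[2]])
def tri(obs):
    A=np.zeros((3,3));b=np.zeros(3)
    for d,u,v in obs:
        e,r=ray(d,u,v);P=np.eye(3)-np.outer(r,r);A+=P;b+=P@e
    return np.linalg.solve(A,b)
def crop(d,x0,y0,x1,y1,s,name):
    im=cv2.resize(d["img"][y0:y1,x0:x1],None,fx=s,fy=s,interpolation=cv2.INTER_CUBIC); cv2.imwrite("pics/"+name,im)
E
python3 - <<'E'
from bench import robot
from h import *
import pickle
D={n:robot.get_image(n) for n in("scene","side")}; pickle.dump(D,open("d0.pkl","wb"))
s=D["scene"]; p=D["side"]
crop(s,140,180,290,290,5,"s1.png"); crop(s,320,220,460,340,5,"s2.png")
crop(p,240,230,400,350,5,"p1.png"); crop(p,250,130,430,250,4,"p2.png")
for a in((160,217),(186,197)): print(onz(s,*a,20))
for a in((317,328),(275,315)): print(onz(p,*a,20))
E
```

```text
[ 569.75331014 -393.03679276   20.        ]
[ 479.25588843 -347.79826839   20.        ]
[ 571.62744092 -407.92811165   20.        ]
[ 476.44168028 -368.17796874   20.        ]
```

View pics/s1.png

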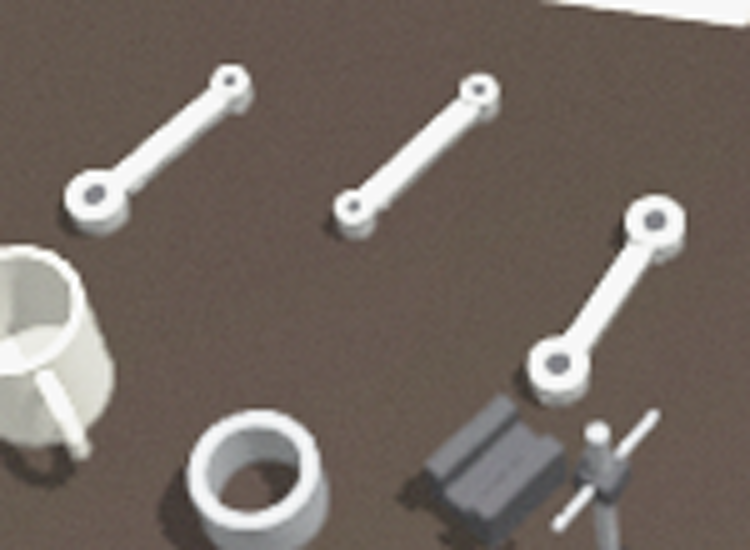

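View pics/p1.png

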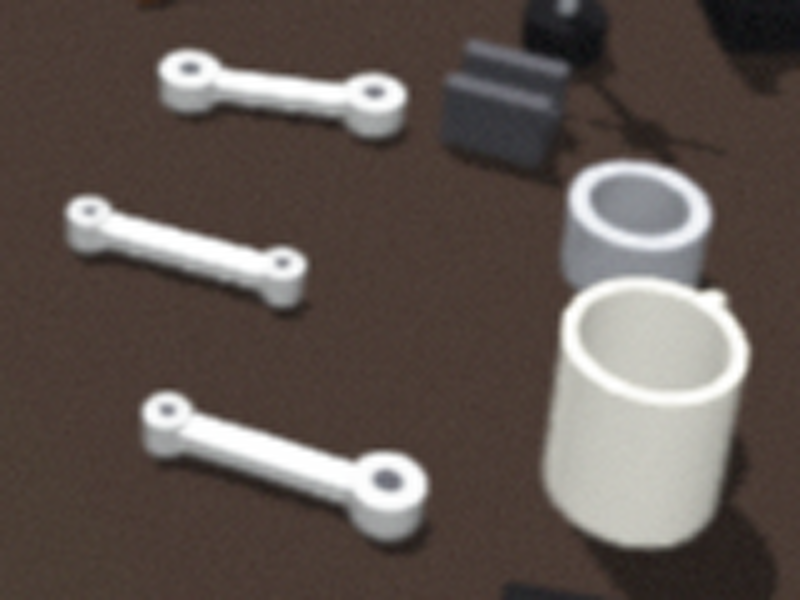

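View pics/s2.png

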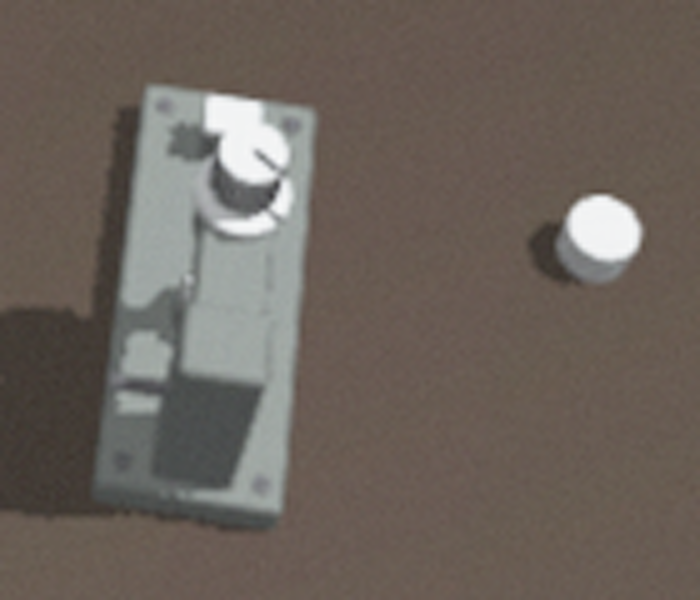

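View pics/p2.png

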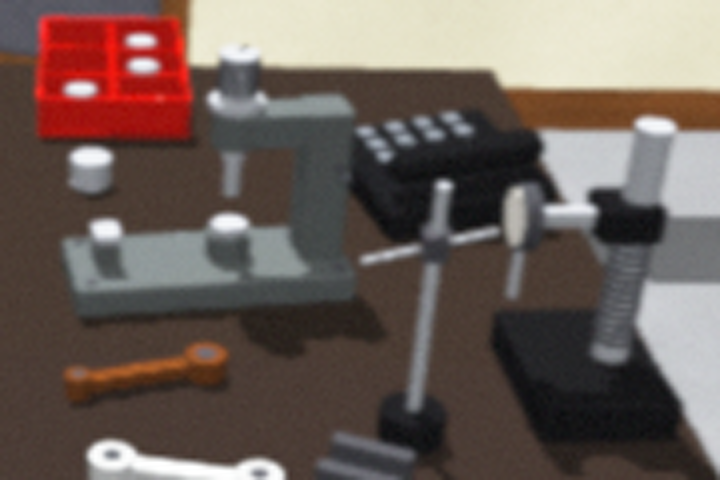

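The first link, near the mug and with its big eye towards +x, is the right one. The one with both eyes small and the one with both eyes large are the twins. Next I'll triangulate the link and fit the gauge pose.

```bash
cat > m1.py <<'E'
from h import *
import pickle
from scipy.optimize import least_squares
D=pickle.load(open("d0.pkl","rb")); s=D["scene"]; p=D["side"]
def c(x,y,k,x0,y0): return ((x+.5)/k-.5+x0,(y+.5)/k-.5+y0)
S1=lambda x,y:(s,)+c(x,y,5,140,180)
S2=lambda x,y:(s,)+c(x,y,5,320,220)
P1=lambda x,y:(p,)+c(x,y,5,240,230)
P2=lambda x,y:(p,)+c(x,y,4,250,130)
for n,a,b in(("big",S1(95,193),P1(388,481)),("small",S1(230,80),P1(167,410)),("tb1",S1(557,363),P1(375,92)),("tb2",S1(655,219),P1(190,68)),("ts1",S1(354,206),P1(283,263)),("ts2",S1(479,90),P1(90,211)),("setdisc",S2(602,230),P2(91,156)),("knobtop",S2(252,152),P2(240,52)),("stand",S1(598,433),P2(443,186)),("mug",S1(18,306),P1(655,340)),("ring",S1(257,465),P1(640,208))):
    q=tri([a,b]); print(n,q.round(1),"reproj",*(np.round(proj(o[0],q)-o[1:],1) for o in(a,b)))
obs=[(S2(148,87),(-143,50*-1,28)),(S2(315,107),(-143,50,28)),(S2(95,497),(107,-50,28)),(S2(280,513),(107,50,28)),
 (S2(252,152),(0,0,220)),(P2(240,52),(0,0,220)),(P2(229,223),(0,0,60)),(P2(105,228),(-110,0,60)),(P2(78,292),(-143,-50,28)),(P2(355,270),(107,-50,28))]
def w(q,l):
    ca,sa=np.cos(q[2]),np.sin(q[2]); return np.array([q[0]+ca*l[0]-sa*l[1],q[1]+sa*l[0]+ca*l[1],l[2]])
def res(q): return np.concatenate([proj(o[0],w(q,l))-o[1:] for o,l in obs])
r=least_squares(res,[600,80,0],loss="soft_l1"); print(r.x,r.fun.reshape(-1,2).round(1))
E
python3 m1.py
```

```text
big [ 573.2 -397.2   16. ] reproj [-0.1  0.1] [-0.1 -0.1]
small [ 472.1 -352.8   15.7] reproj [ 0.  -0.1] [0.1 0.1]
tb1 [595.9 -93.2  16.2] reproj [ 0. -0.] [0.1 0. ]
tb2 [487.4 -70.6  16.4] reproj [-0.   0.1] [-0.1 -0. ]
ts1 [ 533.4 -245.2   15.7] reproj [ 0. -0.] [0. 0.]
ts2 [ 431.7 -203.7   15.3] reproj [ 0.  -0.1] [0.1 0.1]
setdisc [476.  429.2  25.3] reproj [ 0.2 -0.4] [0.2 0.2]
knobtop [596.3 230.1 216.3] reproj [ 0.1 -0.2] [0.2 0.1]
stand [721.  -15.3 213.5] reproj [ 0.1 -0.1] [0.1 0. ]
mug [ 689.9 -375.6   84.8] reproj [-0.6  0.6] [-1.  -0.5]
ring [ 720.  -225.2   39.2] reproj [-0.5  0.5] [-0.7 -0.3]
[5.97603587e+02 2.29849829e+02 1.41425007e-01] [[-0.9 -1.6]
 [ 0.2 -0.5]
 [-0.3 -2.9]
 [ 0.5  0.1]
 [ 0.1 -0.5]
 [ 0.6 -0.9]
 [ 0.6 -1.1]
 [ 0.9 -0.7]
 [ 0.3 -1.2]
 [ 1.4  0.1]]
```

```bash
python3 - <<'E'
from bench import robot
from h import *
import pickle
yaw=np.pi-0.414
u=np.array([np.cos(-.414),np.sin(-.414)])
mid=np.array([522.6,-375.])
g=mid-12*u
robot.move_ptp([g[0],g[1],150],[np.pi,0,yaw])
d=robot.get_image("wrist"); pickle.dump(d,open("w1.pkl","wb")); cv2.imwrite("pics/w1.png",d["img"])
print(robot.current_t(),robot.current_tcp_pos(),robot.current_eef_rot(),d["eye"],robot.current_qpos())
for l in(55,-55): print(proj(d,[*(mid+l*u),20]))
print(proj(d,robot.current_tcp_pos()))
E
```

```text
1.8583 [ 511.01678447 -371.07463604  150.23311278] [-3.14113680e+00  2.30455876e-04  2.72550554e+00] [ 443.10684459 -340.6983041   316.6191522 ] [-8.04222547e-01  4.52097152e-01  1.42370918e+00 -3.50967810e-04
  1.26540050e+00 -1.95882625e+00]
[274.35292314 272.06779369]
[274.2284909  145.56836648]
[272.67624264 262.63763081]
```

View pics/w1.png

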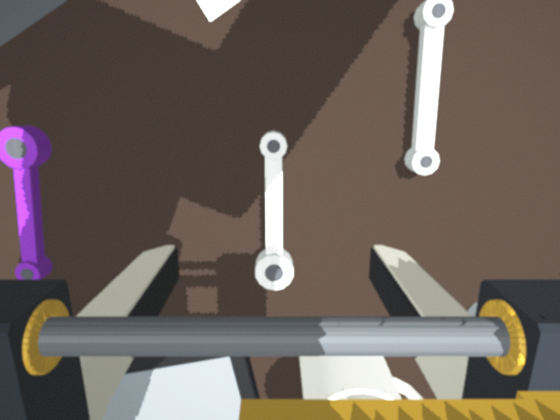

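The wrist view has the big eye at (274,272) and the small one at (273,146), within 1 px of the predictions. I'll grasp now.

```bash
python3 - <<'E'
from bench import robot
from h import *
import pickle
u=np.array([np.cos(-.414),np.sin(-.414)])
mid=np.array([522.6,-375.]); g=mid-12*u; o=[np.pi,0,np.pi-.414]
robot.move_linear([*g,30],o,speed=150)
print(robot.move_linear([*g,3],o,speed=60,f_stop=8),robot.current_tcp_pos())
robot.move_gripper(0.0)
print(robot.current_gripper_width(),robot.current_contact_force(),robot.current_t())
robot.move_linear([*g,100],o,speed=120)
d=robot.get_image("wrist"); pickle.dump(d,open("w2.pkl","wb")); cv2.imwrite("pics/w2.png",d["img"])
p=robot.get_image("side"); pickle.dump(p,open("p2.pkl","wb"));crop(p,200,220,360,340,5,"p3.png")
print(robot.current_gripper_width(),robot.current_contact_force(),robot.current_t(),robot.current_tcp_pos(),robot.current_eef_rot())
for l in(55,-55): print(proj(d,[*(mid+l*u),117]))
E
```

```text
False [ 511.47534092 -370.03167998    2.60629932]
0.14688476890112268 [ 0.31250664 -0.6150226  -0.52461341] 4.6083
0.14685264966362654 [-0.64324957 -0.84249394 -2.20232223] 5.6667 [ 511.04454253 -369.59925632   98.75780559] [ 3.14071656e+00 -2.07458683e-03  2.72756255e+00]
[272.73980486 405.25066576]
[272.6416169 185.4739979]
```

View pics/w2.png

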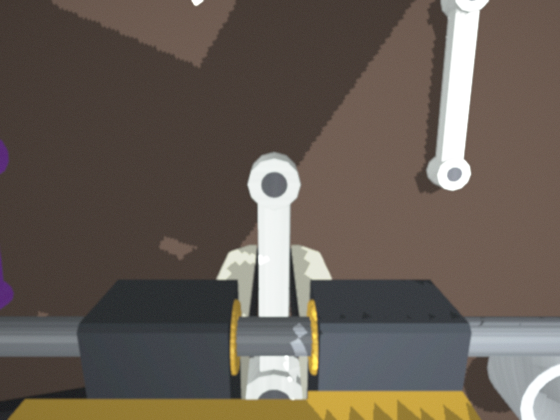

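View pics/p3.png

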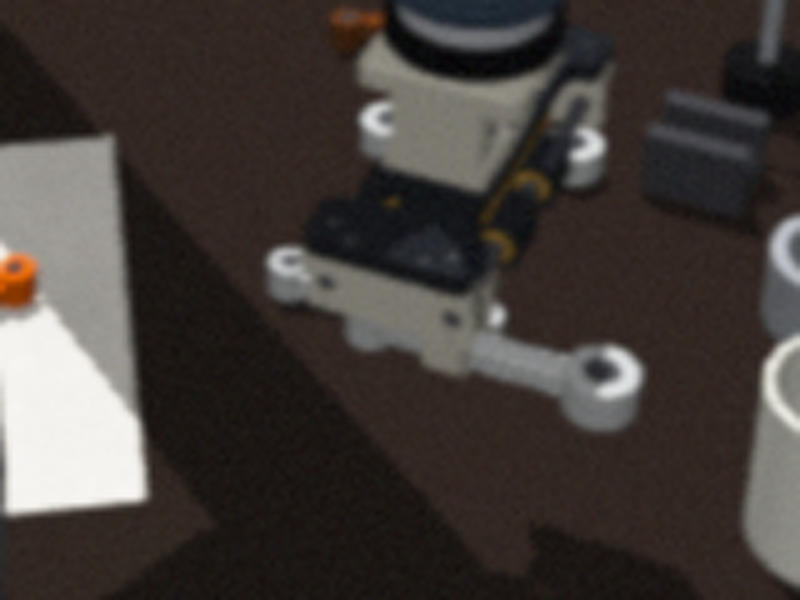

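The grasp is good: width 0.147, and the small eye at (274,184) against a predicted (273,185), so the link hangs level. Now I'll move high beside the gauge and measure the anvil and rest with the wrist camera.

```bash
python3 - <<'E'
from bench import robot
from h import *
import pickle
gx=np.array([597.6,229.8]); a=.141
G=lambda l:[gx[0]+np.cos(a)*l[0]-np.sin(a)*l[1],gx[1]+np.sin(a)*l[0]+np.cos(a)*l[1]]
t=robot.current_tcp_pos()
robot.move_linear([511.6,-370.2,260],None,speed=250)
robot.move_ptp([*G((-120,-90)),300],[np.pi,0,a-np.pi])
d=robot.get_image("wrist"); pickle.dump(d,open("w3.pkl","wb")); cv2.imwrite("pics/w3.png",cv2.resize(d["img"],None,fx=1.42,fy=1.42,interpolation=cv2.INTER_CUBIC))
print(robot.current_t(),robot.current_tcp_pos(),robot.current_eef_rot(),robot.current_qpos(),robot.current_gripper_width())
for l in((0,0,60),(-110,0,60),(-143,-50,28),(-143,50,28)): print(proj(d,[*G(l),l[2]]), proj(d,[*G(l),l[2]])*1.42)
E
```

```text
8.3083 [491.90658756 122.8803185  299.74345569] [-3.14132088e+00 -3.06543874e-04 -3.00220121e+00] [ 2.47119154e-02  1.37286122e-01  1.49076164e+00 -3.05564590e-04
  1.51381833e+00 -1.68545845e+00] 0.15089273675308737
[349.11633881 272.01041347] [495.74520112 386.25478712]
[354.38064206 182.08671746] [503.22051173 258.5631388 ]
[307.91387248 149.19941708] [437.23769892 211.86317225]
[392.61700161 149.1081956 ] [557.51614229 211.73363776]
```

View pics/w3.png

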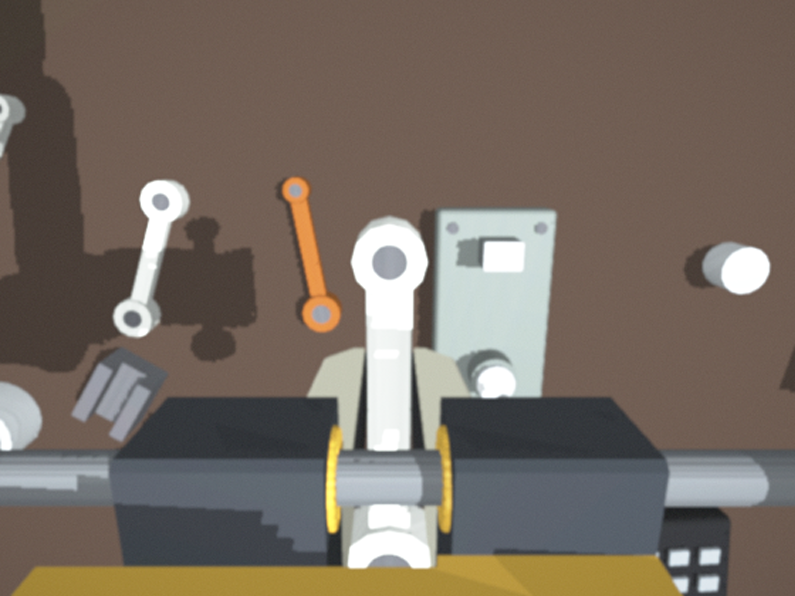

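```bash
python3 - <<'E'
from h import *
import pickle
d=pickle.load(open("w3.pkl","rb")); crop(d,295,140,405,285,4,"w3c.png")
a=.141
gx=(597.6,229.8)
G=lambda l:[gx[0]+np.cos(a)*l[0]-np.sin(a)*l[1],gx[1]+np.sin(a)*l[0]+np.cos(a)*l[1],l[2]]
c=lambda q:((q-[295,140]+.5)*4-.5).round(1)
for l in((0,0,60),(-16,0,60),(0,16,60),(0,-16,60),(16,0,60),(0,0,89),(7,0,89),(-7,0,89),(-110,0,60),(-121,-15,60),(-121,15,60),(-99,-15,60),(-99,15,60),(-143,-50,28),(-143,50,28)): print(l,c(proj(d,G(l))))
E
```

```text
(0, 0, 60) [218.  529.5]
(-16, 0, 60) [220.9 480.2]
(0, 16, 60) [271.3 529.5]
(0, -16, 60) [164.7 529.6]
(16, 0, 60) [215.1 577.9]
(0, 0, 89) [238.3 574.6]
(7, 0, 89) [236.9 597.1]
(-7, 0, 89) [239.7 551.9]
(-110, 0, 60) [239.  169.8]
(-121, -15, 60) [187.4 131.1]
(-121, 15, 60) [295.2 131. ]
(-99, -15, 60) [183.6 208.2]
(-99, 15, 60) [289.9 208. ]
(-143, -50, 28) [53.2 38.3]
(-143, 50, 28) [392.   37.9]
```

View pics/w3c.png

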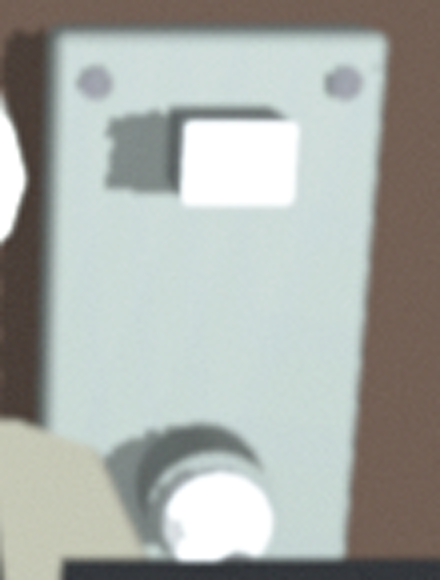

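Predictions match the picture to about 1.5 px. The rest centre is at crop (239.5,164), and the rest, anvil and base edge are all shifted about 1.6 mm towards −x. I'll correct the anvil to (596.0, 229.6) with yaw 0.141, then come down behind the gauge.

```bash
cat >> h.py <<'E'
GX=np.array([596.0,229.6]); GA=.141
def G(x,y=0): return [GX[0]+np.cos(GA)*x-np.sin(GA)*y,GX[1]+np.sin(GA)*x+np.cos(GA)*y]
OR=[np.pi,0,GA-np.pi]
def loc(t):
    dx,dy=t[0]-GX[0],t[1]-GX[1]; return np.round([np.cos(GA)*dx+np.sin(GA)*dy,-np.sin(GA)*dx+np.cos(GA)*dy,t[2]],2)
E
python3 - <<'E'
from bench import robot
from h import *
import pickle
robot.move_ptp([*G(-157),200],OR)
robot.move_linear([*G(-157),67],OR,speed=150)
robot.sleep(.15)
print(robot.current_t(),loc(robot.current_tcp_pos()),robot.current_eef_rot(),robot.current_contact_force(),robot.current_gripper_width())
d=robot.get_image("wrist"); pickle.dump(d,open("w4.pkl","wb")); cv2.imwrite("pics/w4.png",d["img"])
p=robot.get_image("side"); pickle.dump(p,open("p4.pkl","wb")); crop(p,250,130,350,220,7,"p4.png")
E
```

```text
10.1083 [-1.5615e+02  1.0000e-02  6.7980e+01] [ 3.14147251e+00  2.11284523e-03 -3.00064522e+00] [ 0.47198459 -0.09485249 -2.20922459] 0.14431042077708017
```

View pics/p4.png

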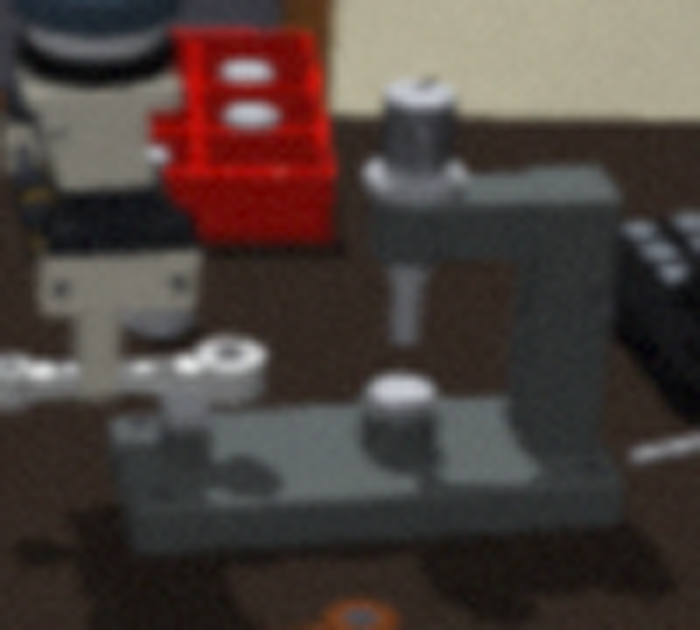

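View pics/w4.png

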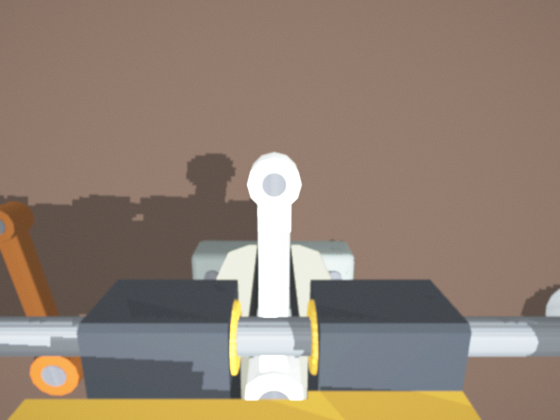

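```bash
python3 - <<'E'
from bench import robot
from h import *
import pickle
print([loc(robot.current_tcp_pos()).tolist() for _ in range(4)])
d=pickle.load(open("p4.pkl","rb"))
c=lambda q:((q-[250,130]+.5)*7-.5).round(1)
print("anvil",c(proj(d,[*G(0),60])),"eye",c(proj(d,[*G(-90),84.5])), "eye+5x",c(proj(d,[*G(-85),84.5])))
for z in (85,87,89,91): print("tip",z,c(proj(d,[*G(0),z])))
E
```

```text
[[-156.49, 0.05, 67.72], [-156.49, 0.05, 67.72], [-156.49, 0.05, 67.72], [-156.49, 0.05, 67.72]]
anvil [402.1 383. ] eye [228.1 348.8] eye+5x [238.  348.3]
tip 85 [405.  338.6]
tip 87 [405.2 335. ]
tip 89 [405.4 331.4]
tip 91 [405.7 327.9]
```

The side view has the eye at crop (231,352), the anvil at (402,391) and the spindle tip at about z 89. The link looks about 1 mm further in +x than I assumed. I'll slide it in about 3 mm above the anvil and check before lowering.

```bash
python3 - <<'E'
from bench import robot
from h import *
import pickle
robot.move_linear([*G(-157),65],OR,speed=60)
print(robot.move_linear([*G(-68),65],OR,speed=80,f_stop=6))
robot.sleep(.15)
print(robot.current_t(),loc(robot.current_tcp_pos()),robot.current_eef_rot(),robot.current_contact_force(),robot.current_gripper_width())
p=robot.get_image("side"); pickle.dump(p,open("p5.pkl","wb")); crop(p,250,130,350,220,7,"p5.png")
s=robot.get_image("scene"); pickle.dump(s,open("s5.pkl","wb")); crop(s,320,220,440,340,5,"s5.png")
d=robot.get_image("wrist"); pickle.dump(d,open("w5.pkl","wb")); cv2.imwrite("pics/w5.png",d["img"])
c=lambda q:((q-[250,130]+.5)*7-.5).round(1)
print("anvil",c(proj(p,[*G(0),60])),"eye",c(proj(p,[*G(0),83])))
E
```

```text
False
11.875 [-6.840e+01  5.000e-02  6.508e+01] [-3.14155969e+00 -1.86466618e-04 -3.00045300e+00] [-0.3215617  -0.5928695  -1.95623055] 0.14822293295937713
anvil [402.1 383. ] eye [404.7 342.2]
```

View pics/p5.png

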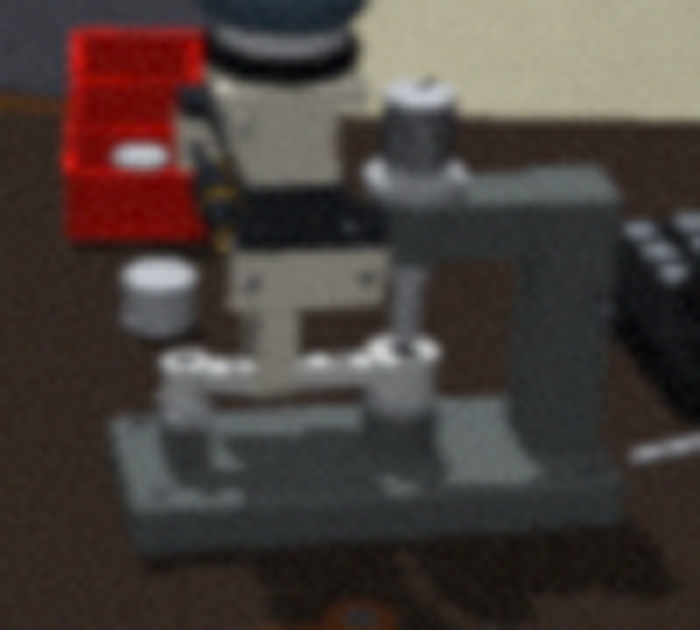

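View pics/s5.png

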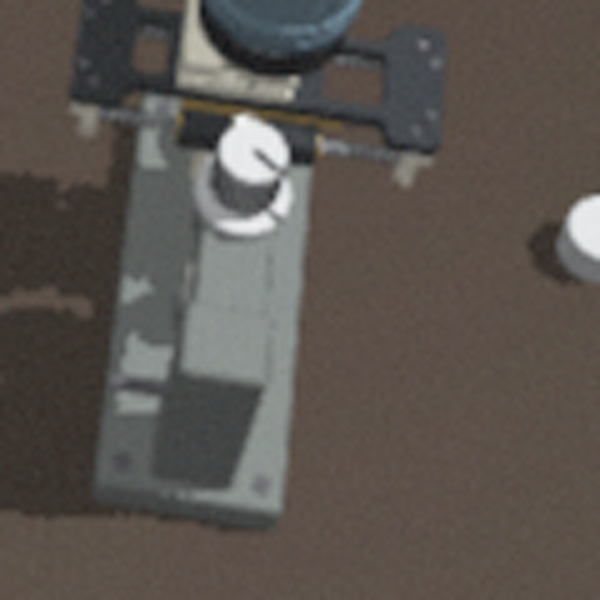

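View pics/w5.png

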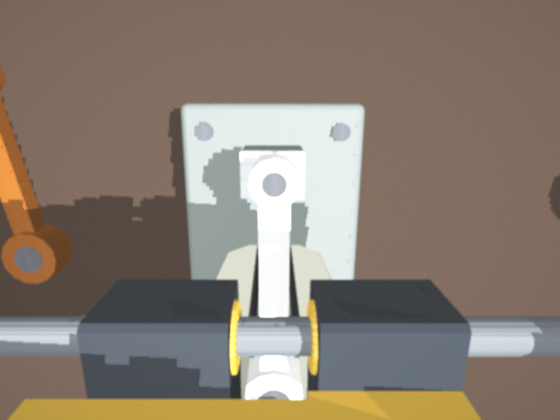

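```bash
python3 - <<'E'
from h import *
import pickle
d=pickle.load(open("w5.pkl","rb"))
print(proj(d,[*G(-110),82.5]),proj(d,[*G(-121),60]),proj(d,[*G(-111),82.5]),proj(d,[*G(-143),28]),proj(d,[*G(-110,15),60]),proj(d,[*G(-110,-15),60]))
crop(d,170,90,380,250,3,"w5c.png")
E
```

```text
[272.82883442 186.27472633] [272.89164202 152.65853401] [272.82837441 183.899501  ] [272.95934788 103.49389608] [304.71508603 176.06915609] [241.07004396 176.05242324]
```

View pics/w5c.png

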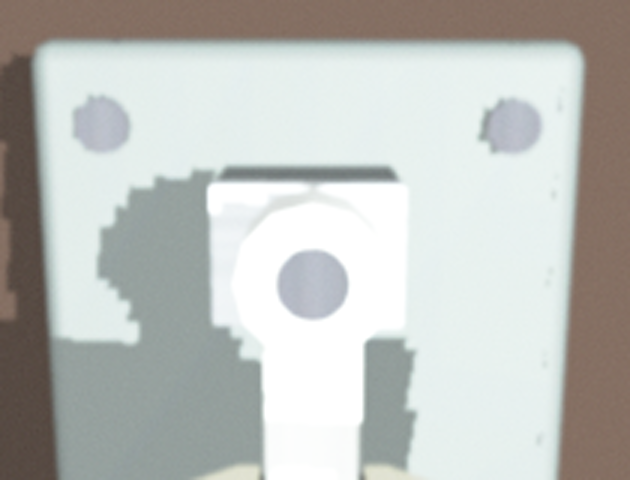

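The wrist view has the eye hole at (274.0,184.3), the rest centre at column ~272.3 and its back edge at row 150.3. So the eye is lined up in x and about 0.6 mm too far in +y. I'll shift it −0.6 mm and lower until it touches.

```bash
python3 - <<'E'
from bench import robot
from h import *
import pickle
robot.move_linear([*G(-68,-.6),65],OR,speed=20)
f0=robot.current_contact_force()
print(robot.move_linear([*G(-68,-.6),60.5],OR,speed=12,f_stop=3))
print(robot.current_t(),loc(robot.current_tcp_pos()),robot.current_contact_force()-f0)
p=robot.get_image("side"); pickle.dump(p,open("p6.pkl","wb")); crop(p,250,130,350,220,7,"p6.png")
d=robot.get_image("wrist"); crop(d,170,90,380,250,3,"w6.png")
E
```

```text
True
12.5667 [-67.81  -0.59  62.95] [-0.08283595 -0.63835802  6.08037971]
```

View pics/p6.png

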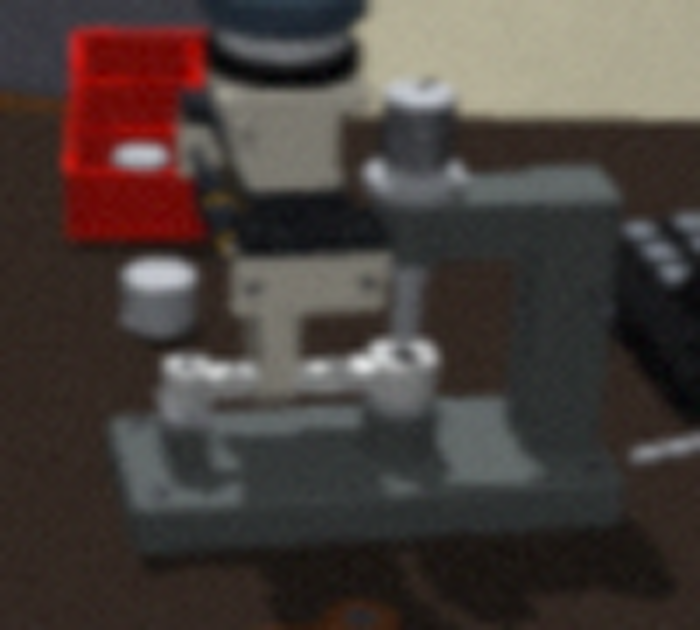

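View pics/w6.png

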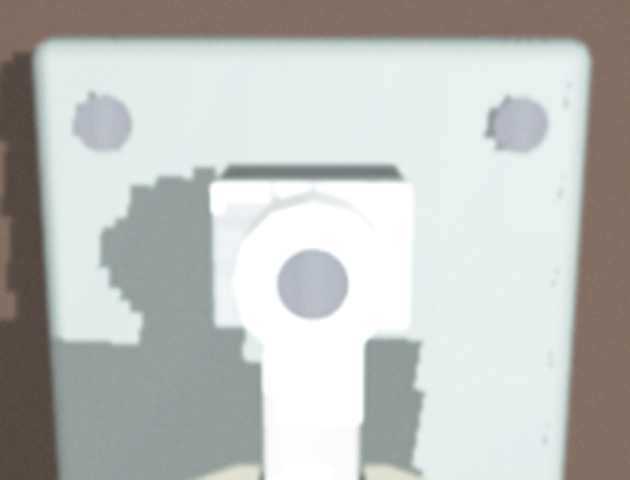

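It is seated: contact came at TCP z 62.95, 6 N, with the eye centred on the rest. Releasing and retreating.

```bash
python3 - <<'E'
from bench import robot
from h import *
import pickle
robot.move_gripper(0.45)
print(robot.current_t(),robot.current_contact_force(),robot.current_gripper_width())
robot.move_linear([*G(-68,-.6),92],OR,speed=100)
robot.move_linear([*G(-130),110],OR,speed=150)
robot.move_linear([*G(-130),290],OR,speed=250)
d=robot.get_image("wrist"); pickle.dump(d,open("w7.pkl","wb")); cv2.imwrite("pics/w7.png",cv2.resize(d["img"],None,fx=1.4,fy=1.4,interpolation=cv2.INTER_CUBIC))
p=robot.get_image("side"); pickle.dump(p,open("p7.pkl","wb")); crop(p,250,130,350,220,7,"p7.png")
s=robot.get_image("scene"); pickle.dump(s,open("s7.pkl","wb")); crop(s,320,220,440,340,5,"s7.png")
print(robot.current_t(),robot.current_qpos())
E
```

```text
13.3417 [ 0.09797819  0.57740245 -0.31202518] 0.45013174603593054
15.3917 [ 2.06846027e-01  1.53646701e-01  1.49919918e+00 -1.37549632e-05
  1.49243122e+00 -1.50482655e+00]
```

View pics/p7.png

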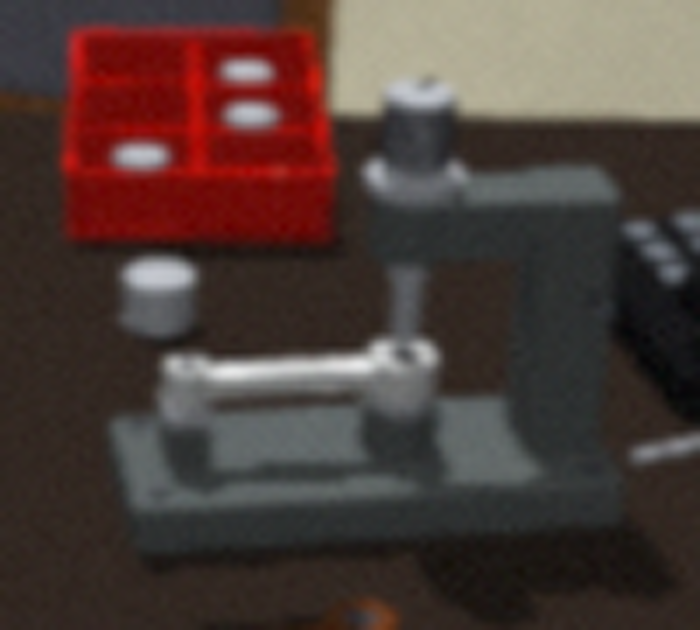

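View pics/w7.png

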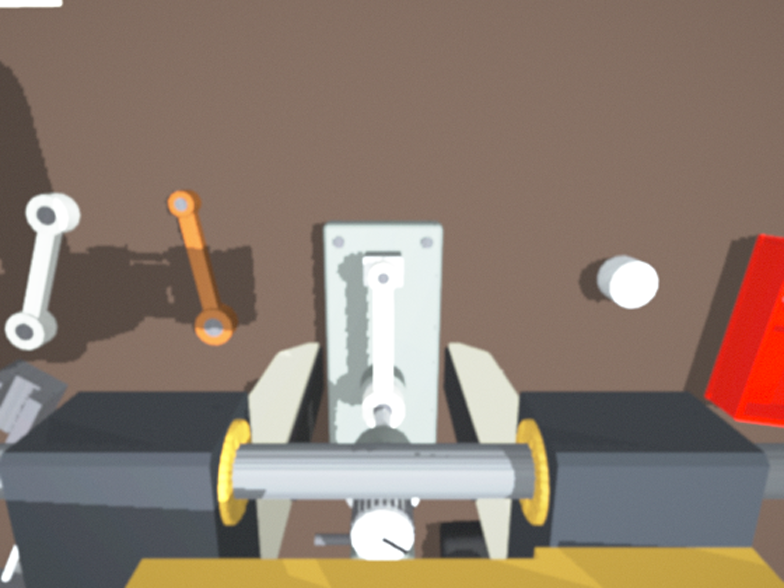

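View pics/s7.png

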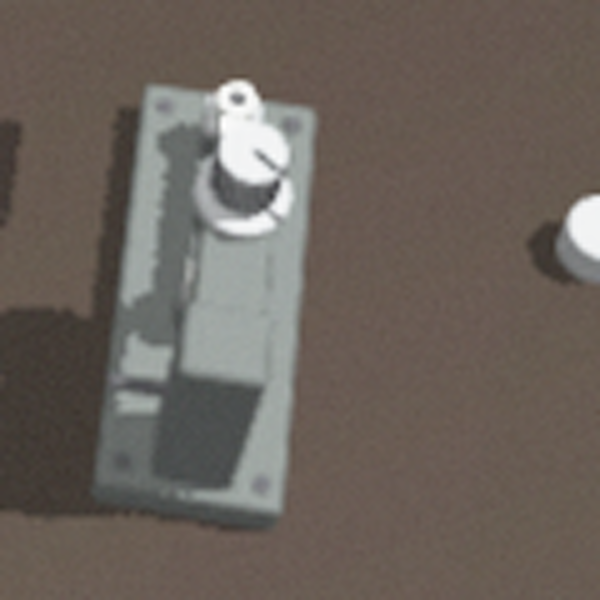

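The link is seated level. In the side view the eye spans crop 368–439, centred on the anvil, and its hole is under the spindle. The lines on the knob and collar are aligned. Next I'll go above the knob with joint 6 wound back.

```bash
python3 - <<'E'
from bench import robot
from h import *
import pickle
d=pickle.load(open("w7.pkl","rb")); print(proj(d,[*G(0),220]), "obs 273.3 382")
s=pickle.load(open("s7.pkl","rb"))
robot.move_gripper(0.75)
j1=np.arctan2(GX[1],GX[0])
yaw=j1+np.pi/2+2.6-2*np.pi
robot.move_ptp([*GX,265],[np.pi,0,yaw]); robot.sleep(.1)
print(robot.current_t(),robot.current_qpos(),robot.current_tcp_pos(),robot.current_contact_force(),robot.current_ft_torque())
d=robot.get_image("wrist"); pickle.dump(d,open("w8.pkl","wb")); cv2.imwrite("pics/w8.png",d["img"])
print(proj(d,[*GX,220]))
E
```

```text
[273.32566048 383.75507897] obs 273.3 382
17.3167 [ 1.93468819e-01  3.96587639e-01  1.22646203e+00  3.22978428e-05
  1.51817625e+00 -2.77348081e+00] [595.69805959 229.62732023 265.40287612] [ 0.16799401 -0.59775796 -0.21046512] [ 0.08397633 -0.07040409  0.01701377]
[272.75995039 230.80204027]
```

View pics/w8.png

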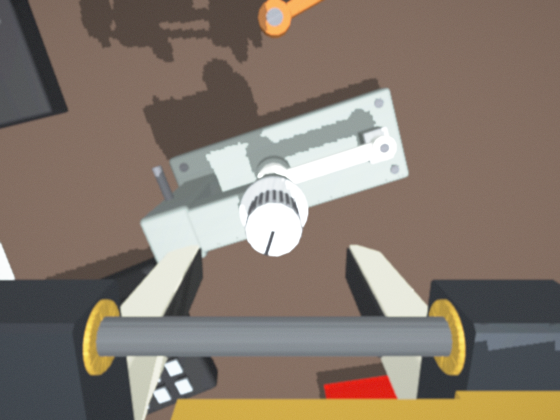

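The knob top is at (273.5,231) against a predicted (272.8,230.8), so I'm centred to about 0.5 mm. Descending and gripping.

```bash
python3 - <<'E'
from bench import robot
from h import *
o=robot.current_eef_rot()
yaw=o[2]; O=[np.pi,0,yaw]
print(robot.move_linear([*GX,185],O,speed=90,f_stop=6)); robot.sleep(.1)
print(robot.current_tcp_pos(),robot.current_contact_force(),robot.current_ft_torque())
robot.move_gripper(0.0); robot.sleep(.1)
print(robot.current_t(),robot.current_qpos(),robot.current_tcp_pos(),robot.current_contact_force(),robot.current_ft_torque(),robot.current_gripper_width())
E
```

```text
False
[596.48417083 229.70079699 185.88794634] [-0.29529054 -0.29694293  0.43418864] [ 0.12762454 -0.0443472   0.03891569]
19.275 [ 1.93357400e-01  4.39170098e-01  1.35617360e+00 -4.90459350e-05
  1.34615815e+00 -2.77392112e+00] [596.04726449 229.59438262 185.00927587] [ 0.15938445 -0.24458443  0.0941435 ] [ 0.11425987 -0.10047031  0.01360412] 0.36228305010056683
```

Centred: width 0.362 is 33.7 mm, with no side force. Turning clockwise, first well short of contact.

```bash
python3 - <<'E'
from bench import robot
from h import *
q0=robot.current_qpos(); base=-2.774
import json; q=list(q0); q[5]=base; json.dump(q,open("q.json","w"))
t0=robot.current_t()
for a in (0.5,1.2,1.9):
    r=list(q); r[5]=base+a; robot.move_j(r)
    M=[robot.current_ft_torque()[2]]
    for _ in range(2): robot.sleep(.03); M.append(robot.current_ft_torque()[2])
    print(a,np.round(M,3),robot.current_contact_force().round(1),robot.current_qpos()[5].round(3),robot.current_t()-t0)
d=robot.get_image("side"); crop(d,250,130,350,220,7,"p9.png")
E
```

```text
0.5 [ 0.008  0.025 -0.018] [ 2.2 -0.8 -1.4] -2.277 0.6167000000000016
1.2 [0.024 0.041 0.004] [ 5.  -3.3 -1.3] -1.577 1.3917000000000002
1.9 [-0.026 -0.006  0.019] [ 4.2 -4.8 -2. ] -0.878 2.1667000000000023
```

View pics/p9.png

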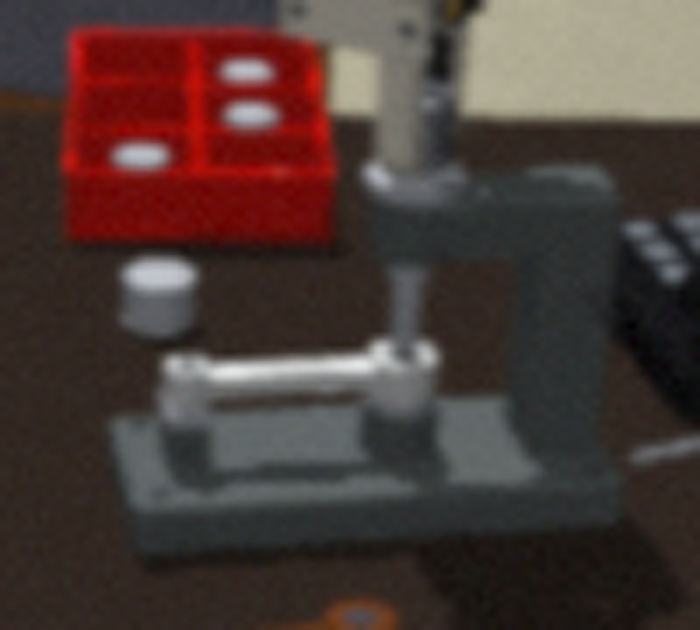

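```bash
python3 - <<'E'
from bench import robot
from h import *
d=robot.get_image("wrist"); cv2.imwrite("pics/w9.png",d["img"]); print(proj(d,[*GX,220]),proj(d,[*GX,178]))
s=robot.get_image("scene"); crop(s,320,200,440,300,6,"s9.png")
E
```

```text
[275.34164251 296.45510121] [274.99959651 254.72119272]
```

View pics/w9.png

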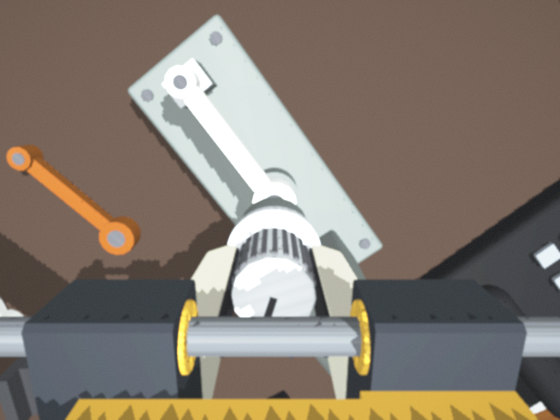

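View pics/s9.png

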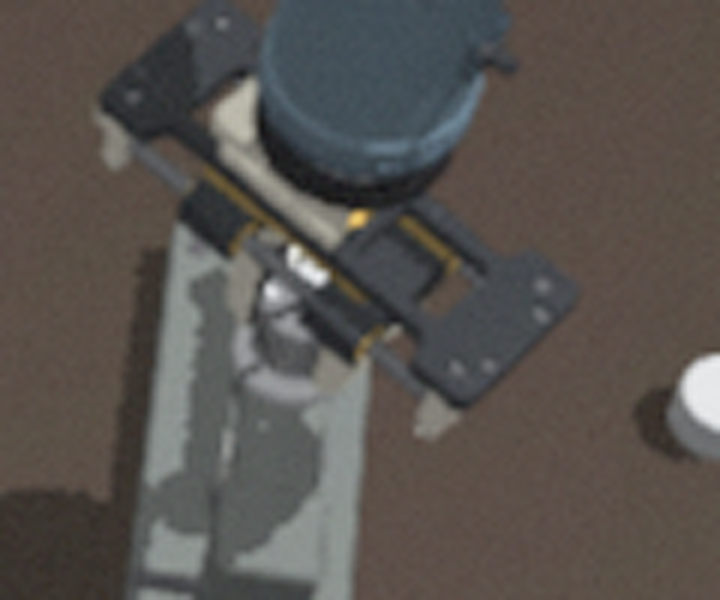

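The knob is held, with the knob line at wrist (272,305). I'll step on while averaging Mz and joint 6 effort.

```bash
cat > turn.py <<'E'
from bench import robot
from h import *
import json,sys
q=json.load(open("q.json")); base=-2.774
def meas(n=6):
    M=[];E=[]
    for _ in range(n):
        M.append(robot.current_ft_torque()[2]); E.append(robot.current_joint_efforts()[5]); robot.sleep(.02)
    return np.mean(M),np.mean(E)
def go(a):
    r=list(q); r[5]=base+a; robot.move_j(r)
E
python3 - <<'E'
from turn import *
for a in (2.0,2.1,2.2,2.3,2.4,2.5):
    go(a); m,e=meas(); print(a,round(m,4),round(e,4),robot.current_contact_force().round(1),round(robot.current_t(),2),flush=True)
    if m>0.09: break
E
```

```text
2.0 0.0039 0.1137 [ 4.3 -4.7 -1.4] 21.94
2.1 0.0178 0.1036 [ 3.1 -5.1 -0.2] 22.29
2.2 0.0234 0.0959 [ 3.5 -5.8 -1.6] 22.64
2.3 0.0228 0.0898 [ 3.3 -6.   0. ] 22.99
2.4 0.0127 0.0852 [ 3.2 -7.3 -1.8] 23.34
2.5 0.0083 0.0816 [ 2.5 -6.2 -1.3] 23.69
```

```bash
python3 - <<'E'
from turn import *
a=2.5
while a<3.6:
    a=round(a+.08,3)
    go(a); m,e=meas(4); print(a,round(m,4),round(e,4),robot.current_contact_force().round(1),round(robot.current_t(),2),flush=True)
    if m>0.06: break
E
```

```text
2.58 -0.0166 0.0873 [ 2.1 -6.9 -0.1] 24.01
2.66 -0.0307 0.086 [ 1.8 -7.1 -0.3] 24.32
2.74 -0.0014 0.0849 [ 2.  -6.6  0.6] 24.64
2.82 -0.0028 0.084 [ 2.  -6.6 -0. ] 24.96
2.9 0.0171 0.0981 [ 1.5 -7.1 -0.5] 25.27
2.98 0.0578 0.1457 [ 1.2 -6.7  0.6] 25.59
3.06 0.1089 0.1945 [ 0.7 -6.6 -0.3] 25.91
```

The spindle is tightening: effort has risen 0.11 above baseline. Smaller steps now, stopping when the torque falls through zero.

```bash
python3 - <<'E'
from turn import *
a=3.06; pk=0
for _ in range(9):
    a=round(a+.04,3)
    go(a); m,e=meas(4); print(a,round(m,4),round(e,4),robot.current_contact_force().round(1),round(robot.current_t(),2),flush=True)
    pk=max(pk,e)
    if e<pk-.05: break
E
```

```text
3.1 0.101 0.1587 [ 0.7 -6.4  0.4] 26.23
3.14 0.0936 0.1762 [ 0.7 -7.   0.4] 26.54
3.18 0.1384 0.1936 [ 0.8 -6.9  0.7] 26.86
3.22 0.1536 0.2098 [ 0.7 -6.8 -0.6] 27.18
3.26 0.1882 0.2237 [ 0.7 -6.2  1.3] 27.49
3.3 0.1747 0.2339 [ 0.8 -6.4 -0.2] 27.81
3.34 0.1892 0.2382 [ 0.8 -6.1  1.1] 28.12
3.38 0.2063 0.2331 [ 0.6 -5.9  0.4] 28.44
3.42 0.1843 0.2127 [ 0.5 -5.3  0.6] 28.76
```

```bash
python3 - <<'E'
from turn import *
a=3.42
for _ in range(6):
    a=round(a+.04,3)
    go(a); m,e=meas(4); print(a,round(m,4),round(e,4),robot.current_contact_force().round(1),round(robot.current_t(),2),flush=True)
    if e<0.06: break
d=robot.get_image("wrist"); crop(d,180,180,380,330,4,"w10.png")
s=robot.get_image("scene"); crop(s,320,200,440,300,6,"s10.png")
E
```

```text
3.46 0.1264 0.1713 [-0.6 -6.1  1.1] 29.07
3.5 0.0428 0.1169 [ 0.  -7.1  0.3] 29.39
3.54 0.0402 0.0773 [-0.2 -6.6  0.4] 29.71
3.58 0.0097 0.0645 [ 0.3 -6.6 -0.2] 30.02
3.62 0.0313 0.0701 [ 0.2 -7.1  0.3] 30.34
3.66 0.0201 0.0847 [-0.4 -6.3  1.7] 30.66
```

View pics/s10.png

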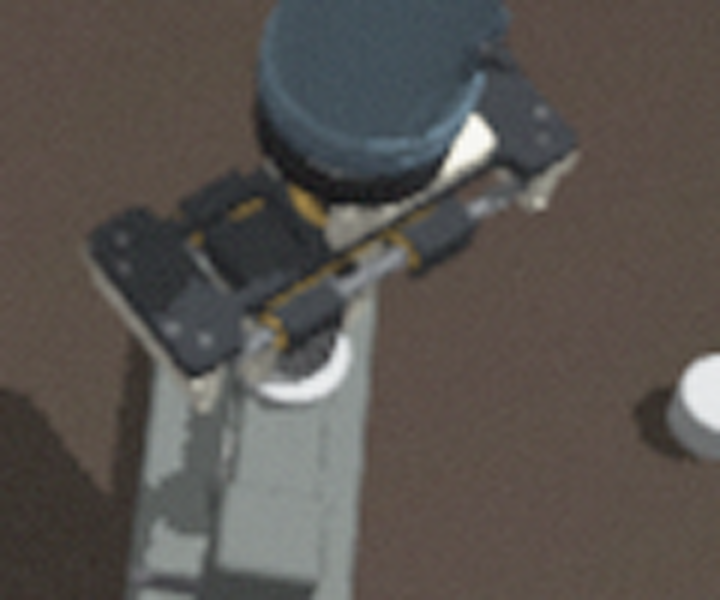

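View pics/w10.png

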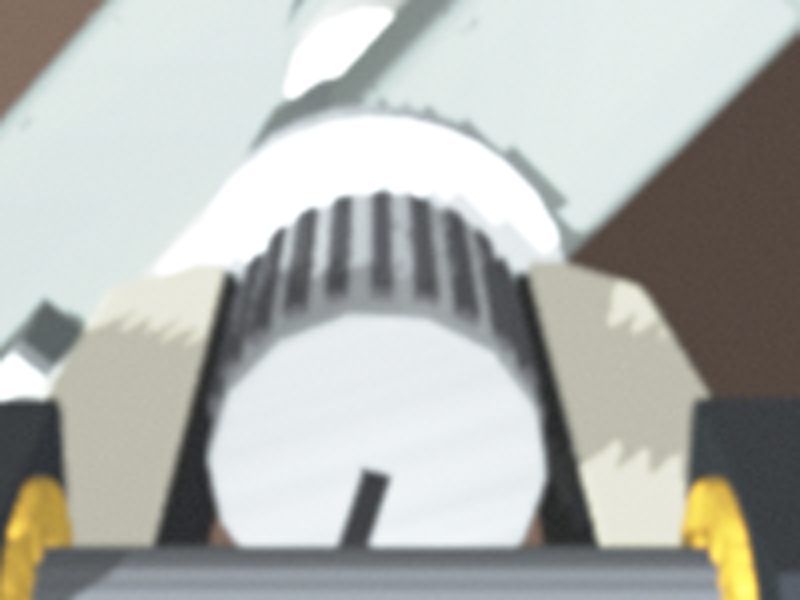

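The torque peaked at 3.34–3.38 and fell to baseline by 3.54–3.6, so the first click has gone by. I'll let go now and check the lines.

```bash
python3 - <<'E'
from bench import robot
from h import *
import pickle
robot.move_gripper(0.75); robot.sleep(.1)
t=robot.current_tcp_pos(); print(t,robot.current_contact_force(),robot.current_t())
robot.move_linear([t[0],t[1],265],None,speed=120)
d=robot.get_image("wrist"); crop(d,200,140,350,280,5,"w11.png")
robot.move_linear([*G(-150),300],None,speed=250)
s=robot.get_image("scene"); pickle.dump(s,open("s11.pkl","wb")); crop(s,320,220,440,340,5,"s11.png"); cv2.imwrite("pics/s11f.png",s["img"])
p=robot.get_image("side"); pickle.dump(p,open("p11.pkl","wb")); crop(p,250,130,350,220,7,"p11.png")
print(robot.current_t())
E
```

```text
[596.05292508 229.60995681 185.01462182] [-0.44710524 -0.13617691  0.97235195] 31.6333
33.3667
```

View pics/w11.png

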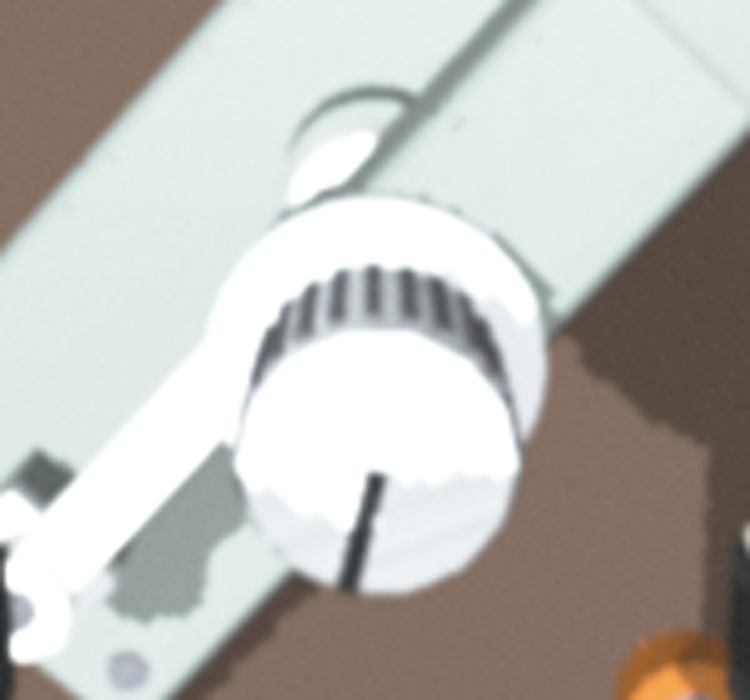

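View pics/s11.png

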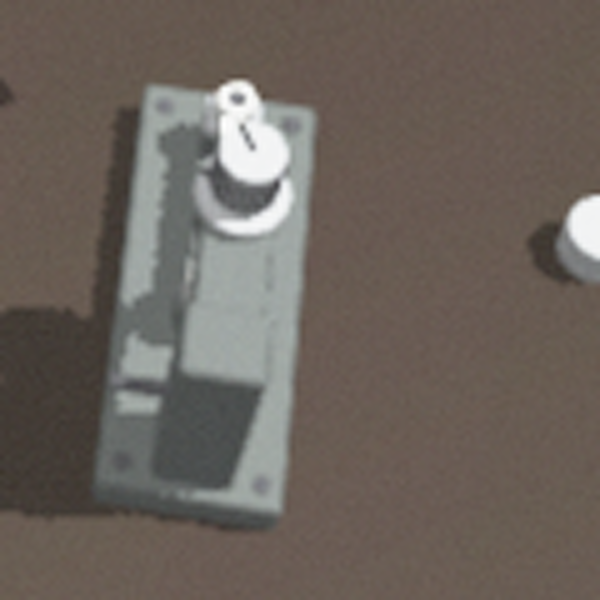

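View pics/p11.png

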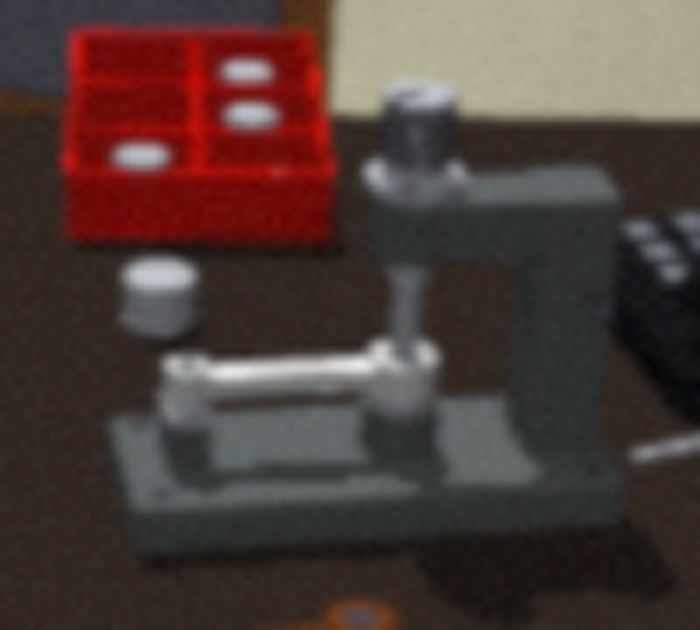

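View pics/s11f.png

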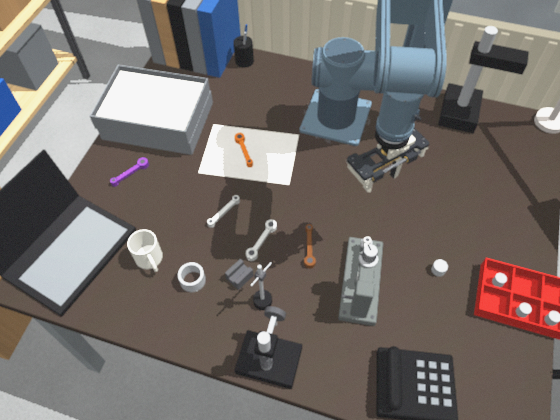

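Seen from the scene camera, the spindle is down on the eye and the knob line now points to −x. The collar line is hidden from there, so I'll look with the wrist camera from the −x/−y side.

```bash
python3 - <<'E'
from bench import robot
from h import *
import pickle
v=np.array([-.6,-.8]); yaw=np.arctan2(v[1],v[0])
robot.move_ptp([*(GX+55*v),330],[np.pi,0,yaw]); robot.sleep(.1)
d=robot.get_image("wrist"); pickle.dump(d,open("w12.pkl","wb"))
c=proj(d,[*GX,178]); print(c,proj(d,[*GX,220]),robot.current_t(),robot.current_qpos()[5])
x0=int(c[0]-50); y0=int(c[1]-50); crop(d,x0,y0,x0+110,y0+110,6,"w12.png"); print(x0,y0)
E
```

```text
[273.17955802 249.12551754] [273.11886092 268.6169505 ] 36.2667 -2.367465924800634
223 199
```

View pics/w12.png

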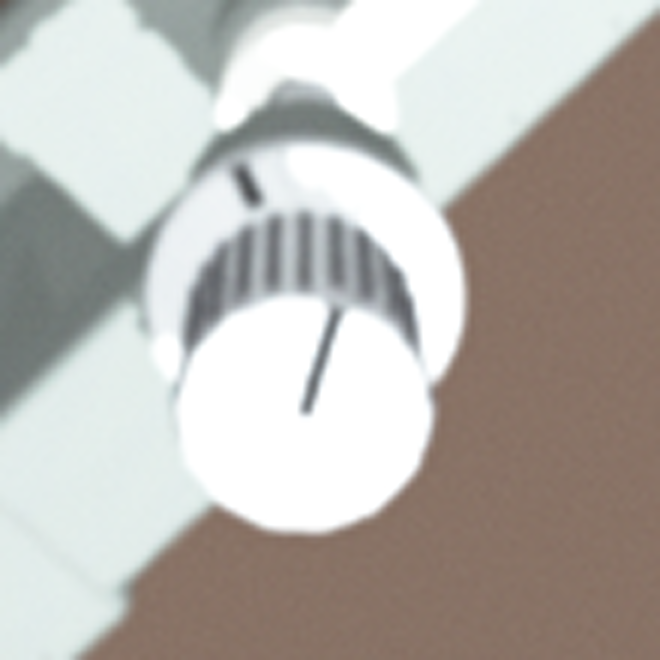

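The wrist view shows the knob line 19° clockwise of image-up and the collar line 26° anticlockwise. That is about 41° apart after foreshortening, so exactly one click. The link is clamped and the robot is clear, so I'm handing in.

```bash
python3 - <<'E'
from bench import robot
print(robot.current_t(),robot.current_contact_force()); robot.hand_in()
E
```

```text
36.2667 [-0.66366501 -0.47307141  0.55305376]
the job is handed in; nothing more can be done
```

I laid the link with one large and one small eye on the gauge, clamped it with exactly one ratchet click, and handed the job in at 36.3 s of the 72 s allowed.

- **Placing:** I gripped the link by its shank about 67 mm from the large eye's centre and slid it in under the spindle. I lowered it until it touched, at about 6 N, and let go. The small eye was within about 0.3 mm of the rest's centre line, and the large eye looked centred on the anvil to about 1 mm in the side view.
- **Clamping:** I turned the knob clockwise about 3.66 rad in one grip. The torque rose, peaked and fell back to its starting level; I let go just past that and backed off.
- **Last checks:** The spindle is down on the large eye and the link has not moved. The knob and collar lines are about 41° apart, against 40° for one click. The robot was touching nothing, and the other items in the scene view looked unmoved.
- **Small disagreements:**
  - The scene and side cameras read heights about 4 mm low. I took the final positions from the wrist camera, which put the gauge about 1.6 mm from the scene and side cameras' estimate.
  - Turning the knob slightly off its axis caused a side force of up to about 8 N, well under the limit.
  - The torque sensor read about 0.19 N m at the peak instead of 0.15. I put that down to a sensor offset.

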